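Click the dripper in over the carafe

TASK

Get the pour-over stand ready to brew into the glass carafe: with your fingertips, gently push the sliding tray that carries the dripper along its rods until it clicks into the stop right above the glass carafe, then take your hand away. Nothing needs gripping: leave the carafe, the blue cup and the steel jug standing where they are.

Things in the scene. Friction and masses are not known exactly. Their poses are not given: they have to be found in the camera images.
- stand: pour-over stand, fixed: dark oak foot 250 x 620 x 22 mm, grey end plates (tops 168 mm up), two 12 mm steel rods along its y axis (axes 155 mm up, at x = +-70 mm) that carry the sliding tray. Three square steel grates (tops 30 mm up) at y = -150, 0 and +150 mm: one vessel stands on each. Origin: centre of the underside; x away from the robot, y along the rods, z up
- middle_stop (a point): the middle one of three click-stops: pairs of small ridges on the flat index bar along the stand's far (+x) side, 150 mm up, at y = -150, 0 and +150 mm of the stand, each level with one grate; axes as the stand's
- carriage (a joint): position of the sliding tray along the stand's y, m: 0 over the middle grate; rigid ends at -0.195 and 0.195; click-stops at -0.150, 0, 0.150. Friction 1.5 N; 18 to 9 mm before a stop the push needed first rises to 7 to 12 N, then fades to nothing and from about 8 mm the tray jumps by itself to the stop's middle; the same push drives it out beyond. Starts between the middle and +0.150 stops
- tray: sliding steel tray (about 0.8 kg with dripper), 172 mm along the stand's x and 160 mm along its y, floor 166 to 170 mm up. Its two sides facing along the rods are turned up to 200 mm: flat upright plates with outer faces 80 mm from the middle, good for a fingertip at mid x. Catch with black knob 112 mm behind the middle (+x). Frame origin: at counter level below tray_mid
- tray_mid (a point): middle of the tray's floor, 170 mm up, on the axis of the white ceramic dripper cone fixed there (rim 104 mm across, 232 mm up; spout 150 mm up); axes as the stand's
- carafe_mid (a point): centre, half-way up, of the clear glass carafe: 106 mm tall, 104 mm wide, black neck band, black handle towards +x reaching 81 mm from its axis; loose, on one of the three grates within 4 mm of its middle; rim 136 mm above the counter
- cup_mid (a point): centre of the blue ceramic mug, 84 mm across and 85 mm tall, loose, on another grate
- jug_mid (a point): centre of the small steel milk jug, 84 mm across and 95 mm tall, loose, on the remaining grate
Things that resemble listed ones, but are neither listed nor needed, are in the scene too. What is shaped like the part that bears carafe_mid but orange, purple or turquoise is not meant.

How it is judged:
At the end, for the whole second after the job is handed in: The tray rests within 3 mm of the click-stop that lies over the glass carafe (dripper axis within 20 mm of the carafe's), not moving; carafe, cup and jug still stand within 12 mm of where they were (horizontal distance between tray_mid and carafe_mid below 0.02 m and (value of joint carriage between -0.153 and -0.147 m or value of joint carriage between -0.003 and 0.003 m or value of joint carriage between 0.147 and 0.153 m) and velocity of joint carriage between -0.01 and 0.01 m/s and distance of each of carafe_mid, cup_mid, jug_mid from where it was at the start of the episode below 0.012 m and angle between carafe_mid's own z axis and vertical below 0.1 rad); the robot touches nothing.
It fails at once if the tray or dripper is pushed or squeezed hard (more than 40 N) (contact force between the fingers and tray above 40 N).
It fails at once if the carafe, cup or jug is shifted or lifted by more than 15 mm (distance of any of carafe_mid, cup_mid, jug_mid from where it was at the start of the episode above 0.015 m).
It also fails if it takes over 56 s, if anything falls off the work surface, if the arm or the gripper's body presses on something with over 40 N, if the wrist force passes 120 N, or if a joint passes its speed limit or range.

ROBOT

A 7-joint arm with a two-finger parallel gripper is mounted at the origin on the work surface. World frame = base frame: x ahead of the robot, y to its left, z up, the work surface at z = 0. Lengths are in m, angles in rad, forces in N, time in s.
With the tool pointing down it reaches from about 0.4 to 0.85 m from the base axis. Payload 4.4 kg.
Tool frame: the origin (TCP) lies between the finger pads; the fingertips stand 25 mm ahead of it and the grasp point (between the pads) lies 6 mm ahead of it (tips_ahead is the distance from the TCP to the fingertips, in m); z points along the fingers, y is the direction in which the jaws open and shut (so a half turn about z gives the same grasp; the last joint's range is limited). The gripper opens to 94 mm and grips with 3 to 60 N. Pads are 16 mm wide; open, the fingers measure 119 mm over their backs; the gripper's body (75 mm by 177 mm) begins 78 mm behind the grasp point.
Start: joints at [1.102, 0.628, 0.038, 1.517, -0.027, 0.996, -0.02], TCP at [0.255, -0.598, 0.23] pointing down, gripper open.
Joint ranges: [-3.06, 3.06], [-0.37, 2.12], [-1.25, 1.32], [0.18, 2.47], [-1.1, 4.24], [0.23, 1.98], [-2.94, 2.94]. Speed limits (rad/s): [2.57, 2.57, 3.14, 3.14, 3.14, 3.14, 3.14].

INTERFACE

Orientations are given as [roll, pitch, yaw] about the fixed x, y, z axes, in that order (R = Rz(yaw) Ry(pitch) Rx(roll)).
In Python, from station import observe, get_image, hand_in, tips_ahead gives the robot as it stands.
- The arm moves only by the tool servo_tool, never from a script. Its argument "motion" is a list that holds one entry, the list of rows, each a list of 7 numbers: the gripper's target within -1 to 1 (shut at 1, half-way at 0, fully open at -1), then the shift along the tool's x, y, z in mm, then the turn, a rotation vector about the tool's x, y, z in rad. In form: [[[hand, dx, dy, dz, wx, wy, wz], ...]]. A call has 1 to 12 rows; each row is the pose to reach, as a shift and turn from the pose commanded when the call began, along the tool's axes at that moment; what a row does not reach only later rows make up. A row lasts 1/8 s, in which the tool goes at most 62.5 mm and 10.7 degrees, less where a joint would pass 70% of its speed; a pose out of reach is approached as far as the arm can. A call with a gripper value outside its range is refused whole. The fingers move at their own pace and stop on an object; "force" is the grip in N (left out, the last holds). Time passes only in rows, so rows that repeat a pose let the fingers close. It gives the time, the measured TCP pose, the force and the opening at its end, in the units of the state.
- observe(): the state, without advancing time (a new reading comes with each control period).
- get_image(name): name is "side" or "top"; returns a dict with "img" (480x640x3 uint8, red, green, blue), "K" (3x3 intrinsics, pixels), "R" (3x3) and "t" (3): a world point X has camera coordinates R X + t. Camera axes: x right, y down, z forward; pixel columns grow to the right and rows downward; lengths in m; the calibration is good to about 2 mm. A picture is of the moment at which its call begins. There is no depth.
- hand_in(): hands the job in, once; it reports no verdict.
The state is a dict: "clock": time; "q": joint angles; "qd": joint speeds; "tau": joint torques, N m; "ee_pos": TCP position; "eef_rot": TCP orientation; "force": force on the tool from outside, world axes, zero at the start; "torque": the same for the moment, N m; "opening": finger opening in m.
Only numpy, scipy, OpenCV 4.12 (cv2) and the standard library are available. Lean on these libraries where they do the work, as an engineer would, in place of code of your own. Each camera call takes 0.05 s, during which the arm holds its last target.

## Working session

There is one attempt and no reset: what is moved stays moved. The work goes in short steps, Python scripts to look and compute and a tool call to move; the robot and the scene stay as the last step left them, time stands still between calls to the robot, and variables do not carry over. Pictures are saved under pics/ and viewed, and the job is handed in when it is done.

Besides the shell and the picture viewer there is one more tool, called after ">>>" by a JSON object that holds its "name" and its "arguments". servo_tool: Moves the arm, as the interface text tells. Its arguments: {"type":"object","properties":{"motion":{"type":"array","items":{"type":"array","items":{"type":"array","items":{"type":"number"}}}},"force":{"type":"number"}},"required":["motion"]}

```bash
mkdir -p pics; ls
python3 - <<'E'
from station import *
import cv2
s=observe();print(s['clock'],s['ee_pos'],s['eef_rot'],s['opening'])
for n in('side','top'):
    d=get_image(n);cv2.imwrite(f'pics/{n}0.png',d['img'][:,:,::-1]);print(n,d['K'].tolist(),d['R'].round(4).tolist(),d['t'].tolist())
E
```

```text
pics
0.0 [ 0.25456506 -0.59744511  0.2295963 ] [-3.13980150e+00  2.44163200e-05  4.02737844e-01] 0.09384775550528282
side [[438.54883168852575, 0.0, 315.46412686490686], [0.0, 438.54883168852575, 235.0063999261094], [0.0, 0.0, 1.0]] [[-0.8019, 0.5974, -0.0123], [0.4459, 0.5847, -0.6777], [-0.3977, -0.5489, -0.7352]] [0.3800651512333482, -0.21479309043531733, 1.0842436945969331]
top [[448.66235545942493, 0.0, 324.1378152263395], [0.0, 448.66235545942493, 234.46988202929714], [0.0, 0.0, 1.0]] [[-0.0377, -0.9993, -0.0009], [-0.9693, 0.0368, -0.2433], [0.2432, -0.0083, -0.9699]] [0.0954650226627549, 0.5899652308552328, 0.8626567555521424]
```

View pics/side0.png

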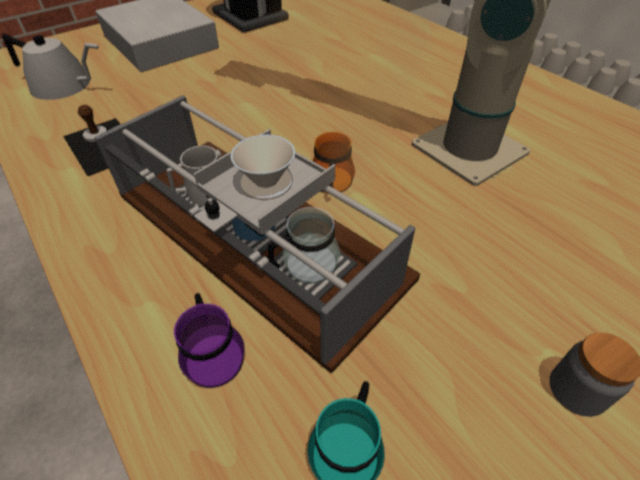

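View pics/top0.png

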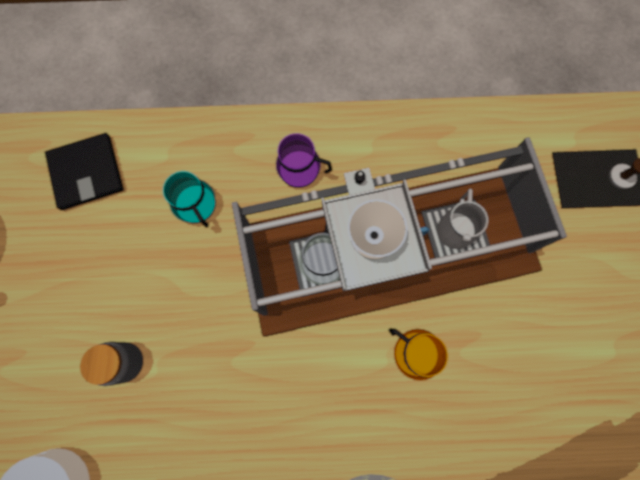

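The top view shows the glass carafe with its black band at about (322,257), on the left grate, which is stand +y. The steel jug is on the right at (467,220), and the blue cup is under the tray. The catch knob is at (360,178), between the middle ridges (383,180) and the left ridges (310,196). So the tray has to be pushed towards +y. Next I'll measure the geometry.

```bash
cat > h.py <<'E'
from station import *
import cv2, numpy as np
def ray(d,p,z):
    v=d['R'].T@np.linalg.inv(d['K'])@np.array([p[0],p[1],1.]);c=-d['R'].T@d['t']
    return c+v*(z-c[2])/v[2]
def proj(d,X):
    c=d['K']@(d['R']@np.array(X)+d['t']);return c[:2]/c[2]
E
python3 - <<'E'
from h import *
d=get_image('top');im=d['img'][:,:,::-1]
c=cv2.resize(im[130:340,225:575],None,fx=2.28,fy=2.28,interpolation=cv2.INTER_CUBIC);cv2.imwrite('pics/crop.png',c);print(c.shape)
E
```

```text
(479, 798, 3)
```

View pics/crop.png

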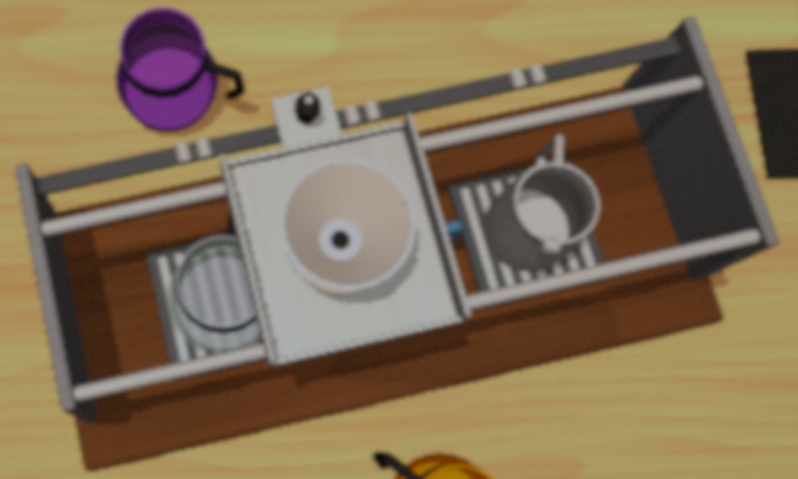

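Run:
```python
from h import *
d=get_image('top')
P=lambda u,v,z:ray(d,(225+(u+.5)/2.28-.5,130+(v+.5)/2.28-.5),z)
r=[P(*p,.15) for p in[(194,151),(362,112),(528,77)]]
rod=[P(*p,.158) for p in[(45,229),(702,82),(78,393),(758,236)]]
pl=[P(*p,.168) for p in[(22,168),(691,20),(70,408),(775,242)]]
t=[P(*p,.2) for p in[(412,117),(469,313),(224,160),(271,362)]]
for n,a in zip(('ridge','rod','plate','tray'),(r,rod,pl,t)):print(n,np.round(a,4).tolist())
u=np.array(r[0]-r[2]);u+= rod[0]-rod[1]+rod[2]-rod[3];u[2]=0;yaw=np.arctan2(u[1],u[0])-np.pi/2
print('yaw',yaw,[np.arctan2(*(a-b)[[1,0]])-np.pi/2 for a,b in((r[0],r[2]),(rod[0],rod[1]),(rod[2],rod[3]),(pl[0],pl[1]),(pl[2],pl[3]))])
ey=np.array([-np.sin(yaw),np.cos(yaw),0]);ex=np.array([np.cos(yaw),np.sin(yaw),0])
O=np.mean(pl,0);print('O',O, 'rods',np.mean(rod,0))
f=lambda a:[((p-O)@ex*1e3).round(1).tolist().__str__()+','+str(round((p-O)@ey*1e3,1)) for p in a]
print(f(r),f(rod),f(t),f([P(308,104,.18)]))
s=observe();print(s['ee_pos'],s['clock'])
M=np.mean(t,0); c=(t[0]+t[1])/2;print('tray',M,'right face',c)
```

```text
ridge [[0.6523, 0.0987, 0.15], [0.6822, -0.0473, 0.15], [0.7091, -0.1941, 0.15]]
rod [[0.586, 0.2243, 0.158], [0.6955, -0.3407, 0.158], [0.4495, 0.1973, 0.158], [0.5575, -0.3664, 0.158]]
plate [[0.6366, 0.242, 0.168], [0.749, -0.3347, 0.168], [0.437, 0.2022, 0.168], [0.5496, -0.374, 0.168]]
tray [[0.6573, -0.0798, 0.2], [0.4952, -0.1106, 0.2], [0.6265, 0.0739, 0.2], [0.4631, 0.044, 0.2]]
yaw 0.1907039262450203 [np.float64(0.1917200386252722), np.float64(0.1914701757741346), np.float64(0.18940748815718544), np.float64(0.19254508578573448), np.float64(0.19310646294241218)]
O [ 0.59306006 -0.0661406   0.168     ] rods [ 0.57211333 -0.07137805  0.158     ]
['89.4,150.7', '91.1,1.6', '89.7,-147.6'] ['48.1,286.6', '48.5,-289.0', '-91.1,285.8', '-91.8,-288.1'] ['60.5,-25.6', '-104.5,-25.1', '59.4,131.1', '-106.7,132.8'] ['97.9,50.3']
[ 0.25467015 -0.59763546  0.22991623] 0.2
tray [ 0.56054006 -0.01813174  0.2       ] right face [ 0.57625698 -0.09519634  0.2       ]
```

>>> {"name": "servo_tool", "arguments": {"motion": [[[1,48,-30,0,0,0,0.02],[1,97,-59,0,0,0,0.04],[1,145,-89,0,0,0,0.07],[1,194,-118,0,0,0,0.1],[1,242,-148,0,0,0,0.12],[1,291,-178,0,0,0,0.14],[1,339,-207,0,0,0,0.16],[1,388,-237,0,0,0,0.19],[1,436,-267,0,0,0,0.21],[1,470,-287,0,0,0,0.21],[1,484,-296,0,0,0,0.21],[1,484,-296,0,0,0,0.21]]], "force": 20}}

```text
clock: 1.7
ee_pos: [0.5839, -0.1358, 0.2302]
eef_rot: [3.141, 0.001, 0.194]
force: [-0.4, 0.4, 0.4]
opening: 0.0006
```

Run:
```python
from h import *
s=observe();print(s['clock'],s['ee_pos'],s['eef_rot'],s['opening'],s['force'],s['qd'].round(3) if hasattr(s['qd'],'round') else s['qd'])
for n in('side','top'):
    d=get_image(n);cv2.imwrite(f'pics/{n}1.png',d['img'][:,:,::-1])
    print(n,proj(d,s['ee_pos']+np.array([0,0,-tips_ahead if not callable(tips_ahead) else -tips_ahead()])))
```

```text
1.7 [ 0.58390841 -0.13579189  0.23021457] [3.14149726e+00 7.16038089e-04 1.93943923e-01] 0.0005526275531115616 [-0.40611209  0.40930811  0.39562058] [ 0.036 -0.01   0.035  0.018  0.012  0.001  0.008]
side [218.33867332 137.26573845]
top [440.34816797 217.27592061]
```

View pics/side1.png

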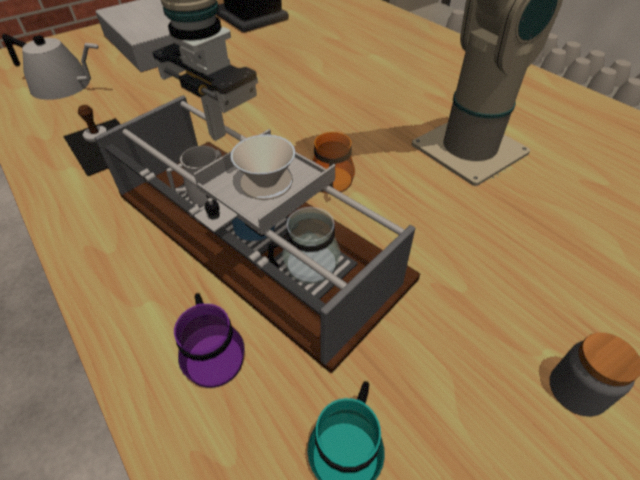

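View pics/top1.png

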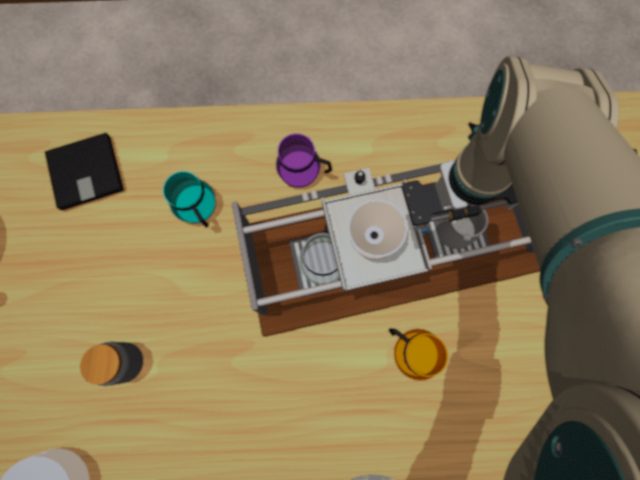

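The fingers are closed at (217,130) in the side view, over the jug side of the tray and clear of it. I'll go down and start pushing slowly.

>>> {"name": "servo_tool", "arguments": {"motion": [[[1,0,0,14,0,0,0],[1,0,0,27,0,0,0],[1,0,0,27,0,0,0],[1,0,-6,27,0,0,0],[1,0,-12,27,0,0,0],[1,0,-17,27,0,0,0],[1,0,-21,27,0,0,0],[1,0,-25,27,0,0,0],[1,0,-28,27,0,0,0],[1,0,-32,27,0,0,0],[1,0,-36,27,0,0,0],[1,0,-40,27,0,0,0]]]}}

```text
clock: 3.3
ee_pos: [0.5765, -0.0967, 0.2036]
eef_rot: [3.141, -0.0, 0.192]
force: [0.9, -2.2, 0.5]
opening: 0.0006
```

```bash
cat > m.py <<'E'
from h import *
import sys
s=observe();print(s['clock'],s['ee_pos'].round(4),s['force'].round(2))
d=get_image('top');im=d['img'][:,:,::-1]
cv2.imwrite('pics/'+sys.argv[1]+'.png',cv2.resize(im[130:340,225:575],None,fx=2.28,fy=2.28,interpolation=cv2.INTER_CUBIC))
E
python3 m.py c2
```

```text
3.3 [ 0.5765 -0.0967  0.2036] [ 0.91 -2.15  0.48]
```

View pics/c2.png

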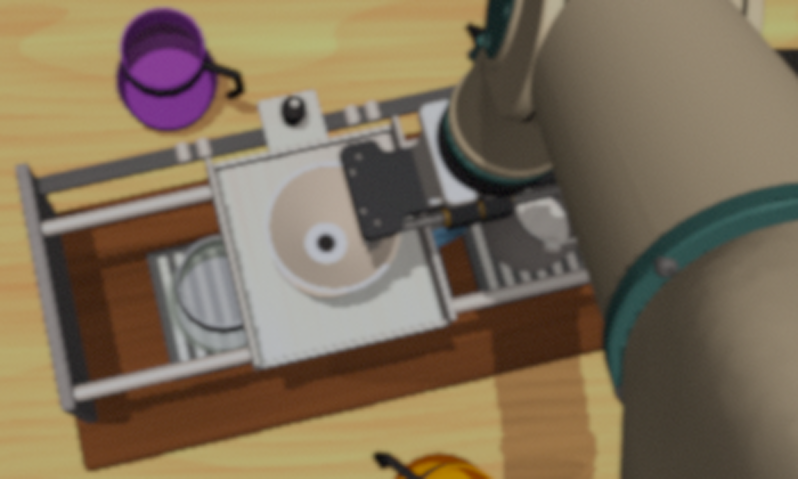

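The knob has moved from (308,104) to (293,110) in the crop, so the tray is sliding under a push of about 2 N and roughly 84 mm remain. I'll continue to just before the ramp.

>>> {"name": "servo_tool", "arguments": {"motion": [[[1,0,-5,0,0,0,0],[1,0,-10,0,0,0,0],[1,0,-16,0,0,0,0],[1,0,-22,0,0,0,0],[1,0,-28,0,0,0,0],[1,0,-34,0,0,0,0],[1,0,-40,0,0,0,0],[1,0,-46,0,0,0,0],[1,0,-50,0,0,0,0],[1,0,-54,0,0,0,0],[1,0,-56,0,0,0,0],[1,0,-58,0,0,0,0]]]}}

```text
clock: 4.85
ee_pos: [0.5654, -0.0398, 0.2035]
eef_rot: [3.141, -0.0, 0.193]
force: [1.5, 0.3, 0.7]
opening: 0.0002
```

```bash
python3 m.py c3
```

```text
4.85 [ 0.5654 -0.0398  0.2035] [1.55 0.28 0.69]
```

View pics/c3.png

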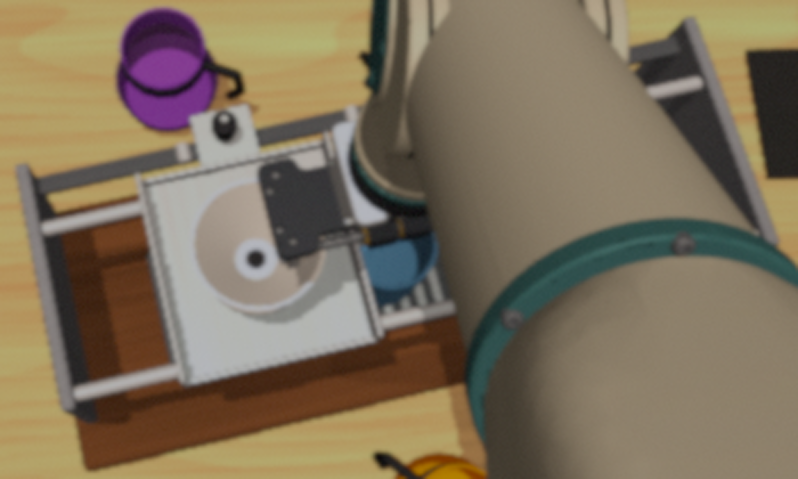

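>>> {"name": "servo_tool", "arguments": {"motion": [[[1,0,-1,0,0,0,0],[1,0,-2,0,0,0,0],[1,0,-3,0,0,0,0],[1,0,-4,0,0,0,0],[1,0,-5,0,0,0,0],[1,0,-6,0,0,0,0],[1,0,-7,0,0,0,0],[1,0,-8,0,0,0,0],[1,0,-9,0,0,0,0],[1,0,-10,0,0,0,0],[1,0,-11,0,0,0,0],[1,0,-12,0,0,0,0]]]}}

```text
clock: 6.4
ee_pos: [0.5634, -0.0303, 0.2036]
eef_rot: [3.138, -0.001, 0.192]
force: [3.5, -7.7, -1.4]
opening: 0.0003
```

```bash
python3 m.py c4
```

```text
6.4 [ 0.5634 -0.0303  0.2036] [ 3.51 -7.67 -1.35]
```

View pics/c4.png

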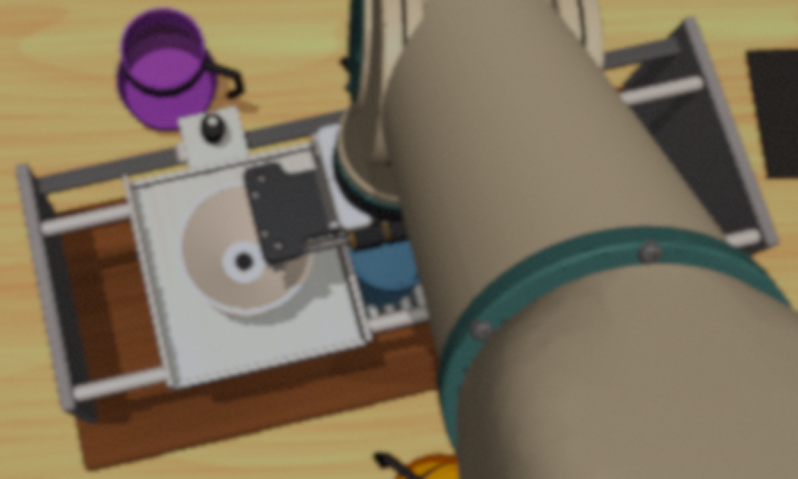

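The push has risen to about 8.5 N, so the tray is on the ramp. I'll go on in small steps and watch the force.

>>> {"name": "servo_tool", "arguments": {"motion": [[[1,0,-1,0,0,0,0],[1,0,-2,0,0,0,0],[1,0,-3,0,0,0,0],[1,0,-3,0,0,0,0]]]}}

```text
clock: 6.95
ee_pos: [0.5633, -0.03, 0.2036]
eef_rot: [3.135, -0.001, 0.19]
force: [3.3, -11.1, -2.3]
opening: 0.001
```

>>> {"name": "servo_tool", "arguments": {"motion": [[[1,0,-1,0,0,0,0],[1,0,-2,0,0,0,0],[1,0,-2,0,0,0,0]]]}}

```text
clock: 7.32
ee_pos: [0.5629, -0.028, 0.2036]
eef_rot: [3.135, -0.001, 0.19]
force: [3.0, -10.0, -2.2]
opening: 0.0007
```

>>> {"name": "servo_tool", "arguments": {"motion": [[[1,0,-1,0,0,0,0],[1,0,-1,0,0,0,0]]]}}

```text
clock: 7.58
ee_pos: [0.5621, -0.0235, 0.2035]
eef_rot: [3.14, -0.0, 0.191]
force: [1.1, -1.7, -0.3]
opening: 0.0002
```

```bash
python3 m.py c5
```

```text
7.575 [ 0.5621 -0.0235  0.2035] [ 1.1  -1.74 -0.31]
```

View pics/c5.png

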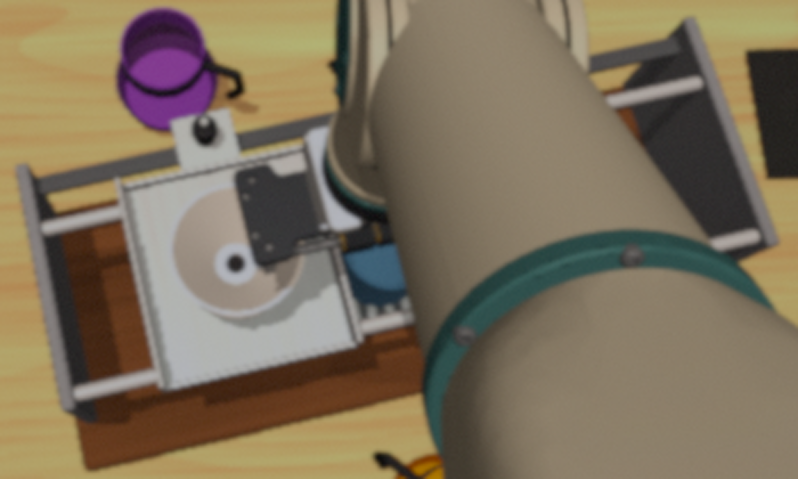

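>>> {"name": "servo_tool", "arguments": {"motion": [[[1,0,-1,0,0,0,0],[1,0,-1,0,0,0,0],[1,0,-1,0,0,0,0]]]}}

```text
clock: 8.0
ee_pos: [0.5612, -0.0203, 0.2033]
eef_rot: [-3.141, 0.001, 0.194]
force: [0.4, 0.2, 0.4]
opening: 0.0004
```

```bash
python3 m.py c6
```

```text
8.0 [ 0.5612 -0.0203  0.2033] [0.39 0.17 0.41]
```

View pics/c6.png

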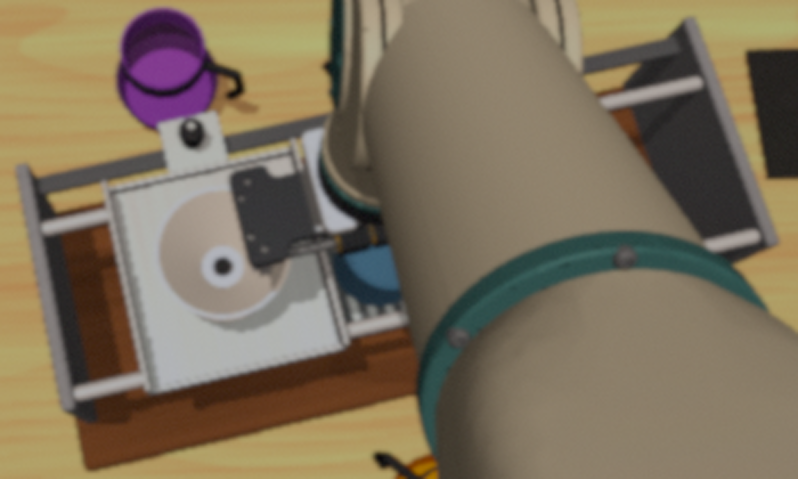

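The tray jumped ahead by itself (knob now at (191,132)) and the contact force fell to zero. I'll back away, go up and move off.

>>> {"name": "servo_tool", "arguments": {"motion": [[[1,0,8,0,0,0,0],[1,0,20,0,0,0,0],[1,0,40,0,0,0,0],[1,0,40,-30,0,0,0],[1,0,40,-70,0,0,0],[1,0,80,-100,0,0,0],[1,0,130,-100,0,0,0],[1,0,190,-100,0,0,0],[1,0,250,-100,0,0,0],[1,0,310,-100,0,0,0],[1,-40,340,-100,0,0,0],[1,-80,360,-100,0,0,0]]]}}

```text
clock: 9.55
ee_pos: [0.5497, -0.394, 0.3025]
eef_rot: [3.141, 0.002, 0.19]
force: [0.4, -1.2, -0.0]
opening: 0.0005
```

>>> {"name": "servo_tool", "arguments": {"motion": [[[1,-50,30,0,0,0,0],[1,-100,60,0,0,0,0],[1,-130,80,0,0,0,0],[1,-130,80,0,0,0,0],[1,-130,80,0,0,0,0]]]}}

```text
clock: 10.18
ee_pos: [0.4401, -0.4931, 0.3033]
eef_rot: [-3.141, -0.001, 0.193]
force: [0.6, 0.9, -0.8]
opening: 0.0006
```

```bash
python3 m.py c7
python3 - <<'E'
from h import *
d=get_image('side');cv2.imwrite('pics/side7.png',d['img'][:,:,::-1])
E
```

```text
10.175 [ 0.4401 -0.4931  0.3033] [ 0.57  0.87 -0.85]
```

View pics/c7.png

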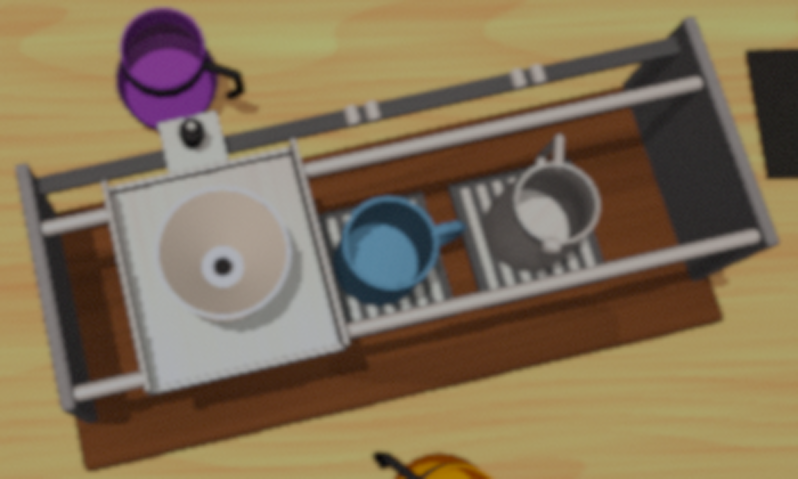

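View pics/side7.png

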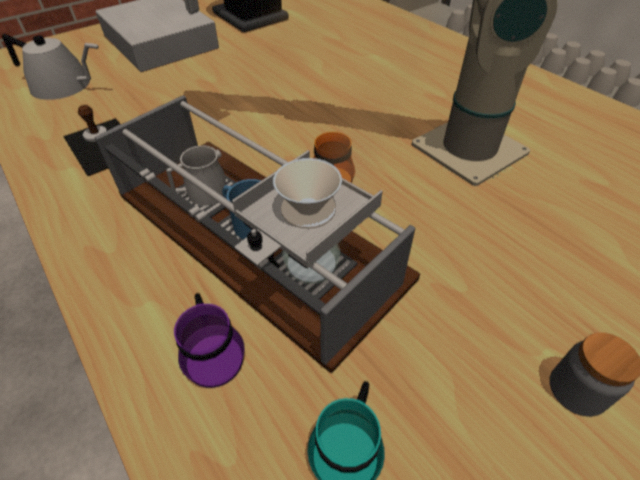

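The tray now covers the left grate and the jug hasn't moved, still at (557,203). The blue cup stands on its grate at (390,250). I'll check the tray position with numbers.

Run:
```python
from h import *
d=get_image('top')
P=lambda u,v,z:ray(d,(225+(u+.5)/2.28-.5,130+(v+.5)/2.28-.5),z)
yaw=.191;ey=np.array([-np.sin(yaw),np.cos(yaw),0]);C=np.array([.5721,-.0714,0])
t=[P(*p,.2) for p in[(296,145),(348,342),(107,187),(150,388)]]
t0=[P(*p,.2) for p in[(412,117),(469,313),(224,160),(271,362)]]
f=lambda a:(np.mean(a,0)-C)@ey
print(f(t0),f(t),(P(191,132,.18)-P(308,104,.18))@ey)
r=[P(*p,.15) for p in[(194,151),(362,112),(528,77)]];print([(x-C)@ey for x in r])
# vessels before/after: image difference over the jug region and left carafe region in side view
b=cv2.imread('pics/crop.png').astype(int);a=cv2.imread('pics/c7.png').astype(int)
print('jug diff',np.abs(a-b)[160:270,515:610].mean())
b=cv2.imread('pics/side0.png');a=cv2.imread('pics/side7.png')
c=np.hstack([x[180:310,230:370] for x in(b,a)]);cv2.imwrite('pics/cmp.png',cv2.resize(c,None,fx=2.8,fy=2.8))
```

```text
0.05449411491612167 0.15052069439856297 0.10045359083299944
[np.float64(0.15182925097883), np.float64(0.0027449323711205495), np.float64(-0.14645585478258663)]
jug diff 0.8207974481658692
```

View pics/cmp.png

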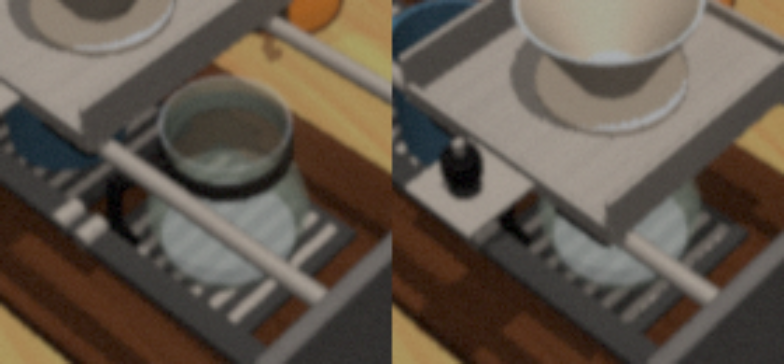

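The tray measures +0.1505 m, which is at the stop. The carafe's base is in the same place in the before and after views, and the arm is clear. I'm handing in.

```bash
python3 -c "
from station import *
print(hand_in())"
```

```text
the job is handed in; nothing more can be done
None
```

I pushed the tray with closed fingertips from its -y side plate to the +0.150 stop, which is the one over the glass carafe. I then backed the hand off, lifted it clear and handed in; the job took about 10 s of the 56 s allowed.

- **Push force:** readings between moves peaked at about 12 N, on the ramp before the stop. The force then fell to zero as the tray jumped ahead into the stop by itself.
- **Tray position:** the tray's corners in the top image put it at +0.1505 m, with 1–2 mm uncertainty. Two cross-checks came out slightly different: the left ridge pair measured +0.152 m, and the knob moved about 100 mm where the corners moved 96 mm. The knob's height was assumed, so I trusted the corners.
- **Vessels:** the jug region of the image was unchanged. The carafe's base looked unmoved in the side view, though its upper part is now hidden under the tray. The blue cup was mostly hidden at the start, so I could only see that it stands on its grate now; I have no before-and-after measurement for it.

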